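# Shut down the portable power box

### The arm

A 6-joint arm with a two-finger parallel gripper is mounted at the origin on the work surface. World frame = base frame: x ahead of the robot, y to its left, z up, the work surface at z = 0. Lengths are in mm, angles in rad, forces in N, time in s.
With the tool pointing down it reaches from about 300 to 750 mm from the base axis. Payload 8.5 kg.
Tool frame: the origin (TCP) lies at the very end of the fingers, on their centre line; the grasp point (between the pads) lies 19 mm behind it (grip_depth is the distance from the TCP to the grasp point, in mm); z points along the fingers, y is the line along which they close (so a half turn about z gives the same grasp; the last joint's range is limited). The gripper opens to 85 mm and grips with 20 to 120 N. Pads are 22 mm wide; open, the fingers measure 114 mm over their backs; the gripper's body (76 mm by 85 mm) begins 54 mm behind the grasp point. The pads swing forward as they close: fully open they stand 13 mm farther back than shut.
Start: joints at [1.042, 0.381, 1.297, -0, 1.464, -0.215], TCP at [169.762, 523.126, 231.322] pointing down, gripper open.
Joint ranges: [-3.11, 3.11], [-0.89, 2.33], [0.22, 2.48], [-1.42, 4.56], [0.17, 2.85], [-2.88, 2.88]. Speed limits (rad/s): [2.39, 2.39, 3.14, 3.14, 3.14, 3.14].

### API

Orientations are given as a 3x3 rotation matrix whose columns are the frame's x, y, z axes.
In Python, from bench import move_to, move_l, movej, grip, sleep, inverse_kinematics, snapshot, Unreachable, sign_off, current_time_s, current_qpos, current_qd, current_joint_torque, current_tool_pos, current_orientation, current_wrist_force, current_wrist_torque, current_opening, current_gripper_force, grip_depth gives the robot as it stands. Calls block until the motion is done:
- move_to(position, orientation): joint-space move of the TCP to a pose.
- move_l(position, rotation=None, max_speed=150, max_force=None): straight line of the TCP; rotation=None keeps the orientation; max_speed is the mean speed in mm/s. With max_force (N) it stops when the force on the tool has changed by that much, and returns True; else False.
- movej(angles): joint-space move.
- grip(opening, squeeze=None): finger opening in mm; squeeze is the grip in N (None keeps the last); returns when the fingers have stopped.
- sleep(seconds).
- inverse_kinematics(position, orientation): joint angles nearest the present ones, or None.
- snapshot(name): name is "side" or "top"; returns a dict with "image" (400x640x3 uint8, red, green, blue), "intrinsics" (3x3 intrinsics, pixels), "dist" ([k1, k2, p1, p2, k3] as OpenCV has them; the pictures are not rectified), "extrinsics" (4x4, takes a point from camera to world coordinates). Camera axes: x right, y down, z forward; pixel columns grow to the right and rows downward; lengths in mm; the calibration is good to about 2 mm. A picture is of the moment at which its call begins. There is no depth.
A pose or a line that the arm cannot do raises Unreachable and nothing moves.
- sign_off(): hands the job in; it is judged then, once.
Readings, each from a call of its own:
- current_time_s(): time.
- current_qpos(): joint angles.
- current_qd(): joint speeds.
- current_joint_torque(): joint torques, N m.
- current_tool_pos(): TCP position.
- current_orientation(): TCP orientation.
- current_wrist_force(): force on the tool from outside, world axes, zero at the start.
- current_wrist_torque(): the same for the moment, N m.
- current_opening(): finger opening in mm.
- current_gripper_force(): force on a finger pad.
Only numpy, scipy, OpenCV 4.12 (cv2) and the standard library are available. Lean on these libraries where they do the work, as an engineer would, in place of code of your own. Each camera call takes 0.05 s, during which the arm holds its last target. There are 200 camera calls.

### The job

Shut the workshop's power box down for the night: knock all five breakers in it to off, swing its lid shut, and give the wing latch its quarter-turn clockwise, right round to its stop, so that the lid is drawn down tight on its seal. Leave the tools and tins lying around it where they are, and let go of everything.

Things in the scene. Friction and masses are not known exactly. Their poses are not given: they have to be found in the camera images.
- power_box: Portable power distribution box, open on the bench, too heavy to shift: black rubber, 240 mm (its x) by 190 mm (its y), rim 120 mm up. Origin: centre of its underside; z up. Lid hinged along its +y side; latch side is -y. Outside: tube handles on the x ends (33 mm out, 70 mm up), three round sockets on the -y side (27 mm out, below 75 mm).
- deck (a point): Centre of the flat deck inside the box, 75 mm above the bench (x = y = 0 in the box frame), axes as the box. White breaker modules stand on it in a row along x, 44 mm wide in y, faces 8 mm above the deck. Walls 6 mm thick, rim 45 mm above the deck; on the -y side only a flange level with the rim reaches inwards to y = -68 mm.
- breaker1_tip (a point): Tip of the black toggle of breaker 1, at box x = -68 mm. Five alike at x = -68, -34, 0, 34, 68: rounded paddles 17 mm wide (along x), 10 mm thick, from a pivot at y = 0, z = 80 mm; this point is 27 mm from the pivot, the paddle ends 5 mm beyond it. On = leaning 21 degrees to the latch (-y) side, off = 21 degrees to the hinge (+y) side.
- breaker5_tip (a point): Tip of the toggle of breaker 5, at box x = +68 mm, the other end of the row; alike. Gaps of 17 mm between toggles; the last is 46 mm from the end wall, inside.
- breaker1 (a joint): Toggle of breaker 1 (rad): 0 = on (leaning to -y), 0.72 = off (leaning to +y). Snap action: up to about 5 N at the tip takes it past upright (0.36), from where it snaps over by itself. Several can be wiped over in one pass of a finger along the row, riding on their -y side.
- breaker2 (a joint): Toggle of breaker 2 (box x = -34 mm), as breaker 1.
- breaker3 (a joint): Toggle of breaker 3 (box x = 0), as breaker 1.
- breaker4 (a joint): Toggle of breaker 4 (box x = +34 mm), as breaker 1.
- breaker5 (a joint): Toggle of breaker 5 (box x = +68 mm), as breaker 1.
- lid_hinge (a point): Middle of the lid's hinge axis, which runs along the box's x at box y = +95 mm, z = 122 mm; axes as the box. The lid is a flat grey steel plate 240 mm long, 196 mm from hinge axis to free edge, 5 mm thick (shut: outer face 3 mm above the axis, underside 2 mm below), 0.4 kg.
- lid (a joint): Lid angle (rad): 0 = drawn fully down on the rim, 1.57 upright, 2.05 fully open, leaning out over the +y side. The hinge is damped and a little stiff: the open lid stays put; pushed inwards it sinks shut by itself below about 0.85 rad. Lying shut unlatched it rests on a springy seal on the latch-side rim at about 0.025 rad, free edge 5 mm up.
- lid_edge (a point): Middle of the lid's free edge, on its outer face (uppermost when shut); moves with the lid. About 10 N here presses the seal flat, but it springs up again unless latched.
- latch (a joint): Wing latch (rad): 0 = open, wing along box x; 1.57 = closed at its stop, wing square to the free edge. Grows clockwise seen from above the shut lid. With the lid down its cam tongue runs under a ramp from about 0.5 rad and draws the lid tight by 1.32; takes about 0.25 N m; stays where left. Turned with the lid up, it fouls the flange and the lid cannot shut.
- latch_grip (a point): Grip point of the wing latch, on its axis, 22 mm above the lid's outer face. The wing is a dark steel bar 84 mm long (this point's x), 14 mm thick, from 6 to 34 mm above the outer face; this point's z is its axis. Lid shut: at box x = 0, y = -50 mm, 145 mm from the hinge axis. It sticks out of the outer face when the lid is open.
- spray_can: Bystander: aerosol can, 66 mm across, 190 mm tall, standing on the bench; origin at its underside. Leave alone.
- wrench: Bystander: steel wrench, 200 mm long, lying on the bench. Leave alone.
- hammer: Bystander: hammer, 280 mm long, lying on the bench. Leave alone.
- parts_dish: Bystander: steel dish, 110 mm across, 35 mm high. Leave alone.

How it is judged:
By the outcome, as a careful person would: the job done as asked, in the order asked, and still so for the second after the job is handed in, with the robot touching nothing.
It also fails if it takes over 69 s, if anything falls off the work surface, if the arm or the gripper's body presses on something with over 40 N, if the wrist force passes 120 N, or if a joint passes its speed limit or range.

## Working session

There is one attempt and no reset: what is moved stays moved. The work goes in short steps, each a Python script; the robot and the scene stay as the last script left them, time stands still between calls to the robot, and variables do not carry over. Pictures are saved under pics/ and viewed, at most 10 in all, crops included, and the job is handed in when it is done.

```bash
mkdir -p pics; ls; python3 - <<'E'
from bench import *
import cv2,pickle
for n in("top","side"):
    s=snapshot(n); cv2.imwrite(f"pics/{n}0.png",s["image"][:,:,::-1]); pickle.dump(s,open(f"pics/{n}0.pkl","wb"))
    print(n,s["intrinsics"],s["dist"],s["extrinsics"])
print(current_time_s(),grip_depth() if callable(grip_depth) else grip_depth,current_orientation())
E
```

```text
pics
top [[407.01083998   0.         317.3966112 ]
 [  0.         407.01083998 204.77087235]
 [  0.           0.           1.        ]] [-0.01065829  0.          0.          0.          0.        ] [[ 2.59363556e-02 -9.93106792e-01  1.14307504e-01  4.10299013e+02]
 [-9.99619548e-01 -2.68385141e-02 -6.36023486e-03  1.35483420e+01]
 [ 9.38423599e-03 -1.14099054e-01 -9.93425056e-01  1.06600919e+03]
 [ 0.00000000e+00  0.00000000e+00  0.00000000e+00  1.00000000e+00]]
side [[451.07781607   0.         325.4868944 ]
 [  0.         451.07781607 193.94244319]
 [  0.           0.           1.        ]] [-0.07448151  0.          0.          0.          0.        ] [[ 9.85520104e-01 -6.65787550e-02  1.55940356e-01  3.25032073e+02]
 [-1.68724261e-01 -4.76193818e-01  8.63001490e-01 -1.07900922e+03]
 [ 1.68002689e-02 -8.76816239e-01 -4.80532032e-01  7.35173940e+02]
 [ 0.00000000e+00  0.00000000e+00  0.00000000e+00  1.00000000e+00]]
0.1 18.700000000000003 [[-9.51166206e-01  3.08678538e-01 -6.39324568e-04]
 [ 3.08679094e-01  9.51165559e-01 -1.13872436e-03]
 [ 2.56603738e-04 -1.28046226e-03 -9.99999147e-01]]
```

View pics/top0.png

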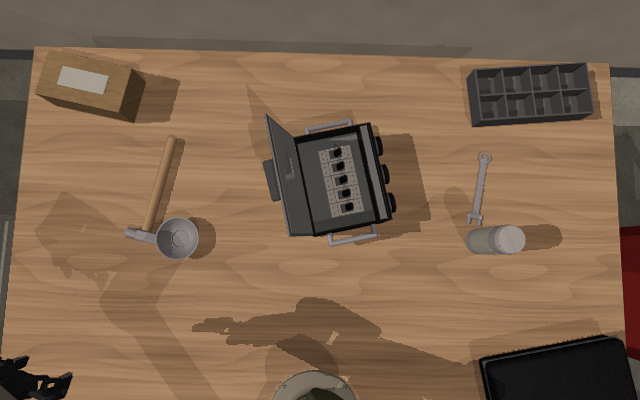

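View pics/side0.png

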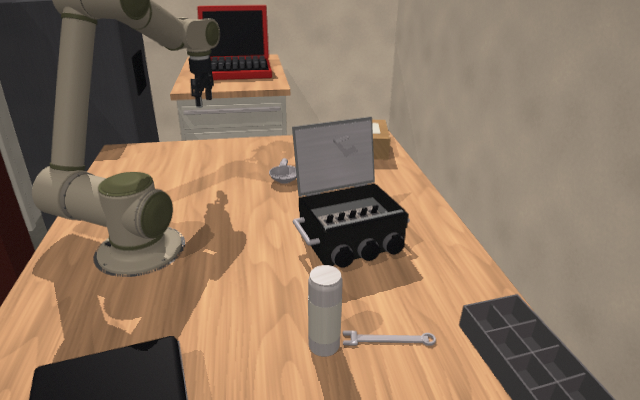

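Top view: the box is centred near (335,180), lid open to the left (hinge at about x 297), sockets (latch side) on the right at about (385,175), hence box y ≈ world +y. Side view: box at about (350,215). Zooming to pick points.

```bash
python3 - <<'E'
import cv2,numpy as np
a=cv2.imread("pics/top0.png")[105:255,250:410];b=cv2.imread("pics/side0.png")[110:270,280:420]
cv2.imwrite("pics/tc.png",cv2.resize(a,None,fx=4,fy=4,interpolation=cv2.INTER_CUBIC)[:600])
cv2.imwrite("pics/sc.png",cv2.resize(b,None,fx=3.75,fy=3.75,interpolation=cv2.INTER_CUBIC)[:600])
E
```

```text
(no output)
```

View pics/tc.png

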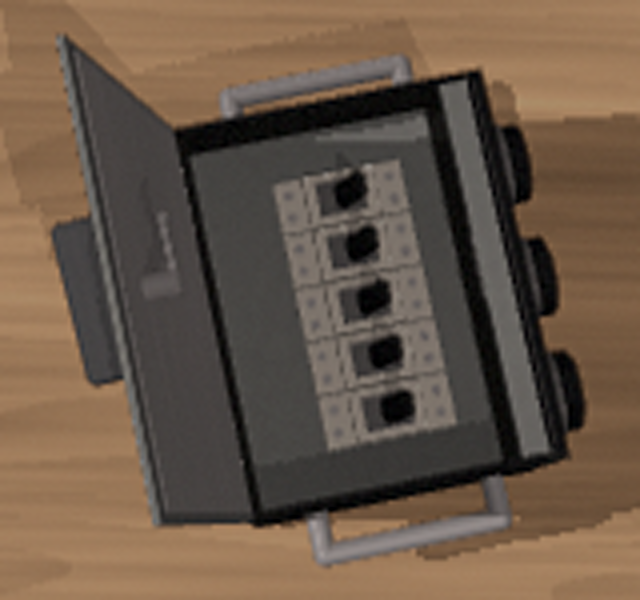

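View pics/sc.png

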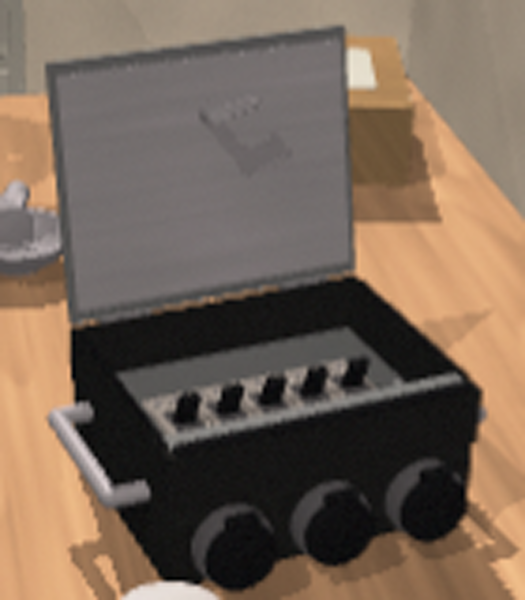

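Crop shows: top view rim corners at crop (480,72),(568,457),(180,130),(258,522); modules corners (275,185),(402,160),(455,425),(328,450); lid edge (64,38)-(158,523). All toggles lean to −y (on). Side: lid corners (50,65),(345,28), hinge (353,272),(73,322).

```bash
cat > fit.py <<'E'
import cv2,numpy as np,pickle
from scipy.optimize import least_squares
T=[((480,72),(120,-95,120)),((568,457),(-120,-95,120)),((180,130),(120,95,120)),((258,522),(-120,95,120)),
((275,185),(85,22,83)),((402,160),(85,-22,83)),((455,425),(-85,-22,83)),((328,450),(-85,22,83)),
((64,38),'+'),((158,523),'-')]
S=[((50,65),'-'),((345,28),'+'),((353,272),(120,95,122)),((73,322),(-120,95,122)),((480,388),(120,-95,120))]
data=[]
for n,L,k,o in(("top",T,4,(250,105)),("side",S,3.75,(280,110))):
    s=pickle.load(open(f"pics/{n}0.pkl","rb"));E=np.linalg.inv(s["extrinsics"]);data.append((s,E,[((np.array(p)+.5)/k-.5+o,q) for p,q in L]))
def res(v):
    x,y,a,t=v;r=[]
    R=np.array([[np.cos(a),-np.sin(a),0],[np.sin(a),np.cos(a),0],[0,0,1]])
    for s,E,L in data:
        P=[]
        for p,q in L:
            if isinstance(q,str): q=(120 if q=='+' else -120,95-196*np.cos(t),122+196*np.sin(t))
            P.append(R@np.array(q,float)+[x,y,0])
        uv=cv2.projectPoints(np.array(P),cv2.Rodrigues(E[:3,:3])[0],E[:3,3],s["intrinsics"],np.array(s["dist"]))[0][:,0]
        r.append((uv-[p for p,_ in L]).ravel())
    return np.concatenate(r)
f=least_squares(res,[440,-20,.2,2.05],loss='soft_l1')
print(f.x); print(res(f.x).reshape(-1,2).round(1).tolist())
E
python3 fit.py
```

```text
[ 5.85010628e+02 -4.82921178e+01  2.29093820e-01 -3.59092834e+01]
[[0.4, -1.0], [0.6, 0.4], [-2.3, -0.2], [-1.6, 0.6], [6.5, -2.0], [-7.9, 0.8], [-6.5, 1.6], [7.5, -1.0], [-0.4, -1.1], [0.5, 1.0], [-0.7, -0.1], [0.2, -0.4], [0.6, 0.4], [-0.6, 1.2], [0.7, 0.9]]
```

```bash
sed -i 's/,22,83/,38,83/g;s/,-22,83/,-38,83/g;s/2.05\],loss/1.8],loss/' fit.py; python3 fit.py
cat > h.py <<'E'
from bench import *
import numpy as np,cv2,pickle
BX,BY,A=585.0,-48.3,0.229
def R(th):  # box->world yaw
    c,s=np.cos(th),np.sin(th); return np.array([[c,-s,0],[s,c,0],[0,0,1.]])
def W(p): return R(A)@np.array(p,float)+[BX,BY,0]
def O(th,flip=0): # tool down; tool x at box-angle th
    return R(A+th+flip*np.pi)@np.diag([1.,-1,-1])
def shot(n,f):
    s=snapshot(n);cv2.imwrite(f"pics/{f}.png",s["image"][:,:,::-1]);return s
E
python3 - <<'E'
from h import *
H=np.pi/2
def lidp(t,r,off): return (-80,95-r*np.cos(t)+off*np.sin(t),122+r*np.sin(t)+off*np.cos(t))
P={'up':(0,-38,400),'b1':(-68,-38,92),'b5':(68,-10,92),'lidover':(-80,185,400),'lid':lidp(1.79,150,30),'l1':lidp(.6,150,8)}
for k,p in P.items():
  for th in(H,-H):
    q=inverse_kinematics(W(p),O(th)); print(k,th,W(p).round(),None if q is None else np.round(q,2))
for a in np.linspace(0,1.6,5):
  for fl in(0,1):
    q=inverse_kinematics(W((0,-50,137)),O(-a,fl)); print('latch',a,fl,None if q is None else np.round(q,2))
E
```

```text
[ 5.84826371e+02 -4.83401157e+01  2.26544826e-01 -1.70596375e+01]
[[0.6, -0.9], [0.5, 0.6], [-2.2, -0.2], [-1.8, 0.6], [0.2, -0.7], [-1.4, -0.3], [-0.2, 0.4], [1.0, 0.3], [-0.3, -1.3], [0.3, 0.9], [-0.7, -0.2], [0.3, -0.4], [0.7, 0.5], [-0.6, 1.1], [0.7, 1.0]]
up 1.5707963267948966 [594. -85. 400.] [-0.34  0.43  0.75 -0.    1.96 -0.57]
up -1.5707963267948966 [594. -85. 400.] [-0.34  0.43  0.75 -0.    1.96  2.57]
b1 1.5707963267948966 [ 527. -101.   92.] [-0.41  0.5   1.54 -0.    1.1  -0.64]
b1 -1.5707963267948966 [ 527. -101.   92.] [-0.41  0.5   1.54 -0.    1.1   2.5 ]
b5 1.5707963267948966 [653. -43.  92.] [-0.25  0.68  1.18 -0.    1.28 -0.47]
b5 -1.5707963267948966 [653. -43.  92.] [-0.25  0.68  1.18 -0.    1.28  2.67]
lidover 1.5707963267948966 [465. 114. 400.] [-0.01  0.18  1.1  -0.    1.85 -0.24]
lidover -1.5707963267948966 [465. 114. 400.] None
lid 1.5707963267948966 [471.  86. 262.] [-0.07  0.23  1.42 -0.    1.48 -0.3 ]
lid -1.5707963267948966 [471.  86. 262.] [-0.07  0.23  1.42 -0.    1.48  2.85]
l1 1.5707963267948966 [513. -90. 213.] [-0.4   0.34  1.41 -0.    1.39 -0.63]
l1 -1.5707963267948966 [513. -90. 213.] [-0.4   0.34  1.41 -0.    1.39  2.51]
latch 0.0 0 [-0.36  0.55  1.29 -0.    1.3   0.98]
latch 0.0 1 [-0.36  0.55  1.29 -0.    1.3  -2.16]
latch 0.4 0 [-0.36  0.55  1.29 -0.    1.3   1.38]
latch 0.4 1 [-0.36  0.55  1.29 -0.    1.3  -1.76]
latch 0.8 0 [-0.36  0.55  1.29 -0.    1.3   1.78]
latch 0.8 1 [-0.36  0.55  1.29 -0.    1.3  -1.36]
latch 1.2000000000000002 0 [-0.36  0.55  1.29 -0.    1.3   2.18]
latch 1.2000000000000002 1 [-0.36  0.55  1.29 -0.    1.3  -0.96]
latch 1.6 0 [-0.36  0.55  1.29 -0.    1.3   2.58]
latch 1.6 1 [-0.36  0.55  1.29 -0.    1.3  -0.56]
```

```bash
sed -i 's/0.229/0.227/' h.py; python3 - <<'E'
from h import *
H=np.pi/2
p=current_tool_pos(); grip(0)
move_l([p[0],p[1],400],max_speed=300)
move_to(W((-68,-38,400)),O(H)); move_l(W((-68,-38,150)),max_speed=300)
print(move_l(W((-68,-38,93)),max_speed=100,max_force=15))
for x in(-68,-34,0,34,68):
    move_l(W((x,-38,93)),max_speed=150)
    h=move_l(W((x,-8,93)),max_speed=60,max_force=30); print(x,h,current_tool_pos(),current_wrist_force(),current_time_s())
    move_l(W((x,-38,93)),max_speed=150)
move_l(W((68,-38,400)),max_speed=300)
move_to(W((-80,190,400)),O(H))
shot("side","side1");s=shot("top","top1")
a=cv2.imread("pics/top1.png")[105:255,250:410];b=cv2.imread("pics/side1.png")[110:270,280:420]
o=np.zeros((600,800,3),np.uint8);o[:375,:400]=cv2.resize(a,(400,375),interpolation=2);o[:457,400:]=cv2.resize(b,(400,457),interpolation=2)
cv2.imwrite("pics/c1.png",o[:460]);print(current_time_s())
E
```

```text
False
-68 False [521.56103713 -73.81714288  93.57861841] [  1.52912332 -16.89217656  -1.53904644] 6.725
-34 False [554.28144161 -66.17702721  93.65626838] [  2.03052967 -16.23516229  -1.28829529] 8.1
0 False [587.32978985 -58.45811842  93.6478959 ] [  1.25384561 -15.61430051   0.8506839 ] 9.475
34 False [620.41753705 -50.72567702  93.69479493] [  1.1384971  -14.81368215   0.04691191] 10.85
68 False [653.52542002 -43.02682893  93.74074534] [  1.04596399 -12.84503023   1.58528213] 12.225
14.9083
```

View pics/c1.png

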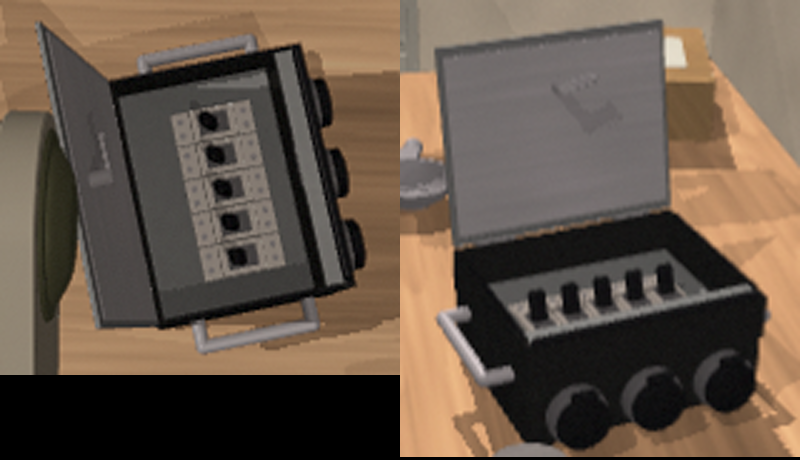

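All five toggles now sit on the +y side ((207,120)…(237,257) in the crop): off. Lid next.

```bash
python3 - <<'E'
from h import *
H=np.pi/2
def tp(t,r=150): return W((-80,95-r*np.cos(t)+3*np.sin(t)+11,122+r*np.sin(t)+3*np.cos(t)))
move_l(W((-80,190,272)),max_speed=200)
for t in(1.65,1.5,1.35,1.2,1.05,.9,.75,.6):
    h=move_l(tp(t),max_speed=90,max_force=35)
    print(t,h,current_wrist_force().round(1) if hasattr(current_wrist_force(),'round') else current_wrist_force(),current_time_s())
    if h: break
E
```

```text
1.65 False [-0.7 -0.4 -0.6] 16.6167
1.5 False [ 0.3  0.1 -0. ] 17.0167
1.35 False [0.6 0.1 0.3] 17.4167
1.2 False [0.7 0.2 0.4] 17.8167
1.05 False [ 0.  -0.2  0.3] 18.2167
0.9 False [ 0.5 -0.8  1.2] 18.6167
0.75 False [-0.2 -0.   0.6] 19.0167
0.6 False [-1.3  0.3 -0.6] 19.4167
```

```bash
python3 - <<'E'
from h import *
move_l(W((-80,-40,330)),max_speed=200); move_to(W((-150,250,330)),O(np.pi/2)); 
shot("side","side2");shot("top","top2")
a=cv2.imread("pics/top2.png")[105:255,250:410];b=cv2.imread("pics/side2.png")[110:270,280:420]
o=np.zeros((600,800,3),np.uint8);o[:375,:400]=cv2.resize(a,(400,375),interpolation=2);o[:457,400:]=cv2.resize(b,(400,457),interpolation=2)
cv2.imwrite("pics/c2.png",o[:460]);print(current_time_s())
E
```

```text
21.425
```

View pics/c2.png

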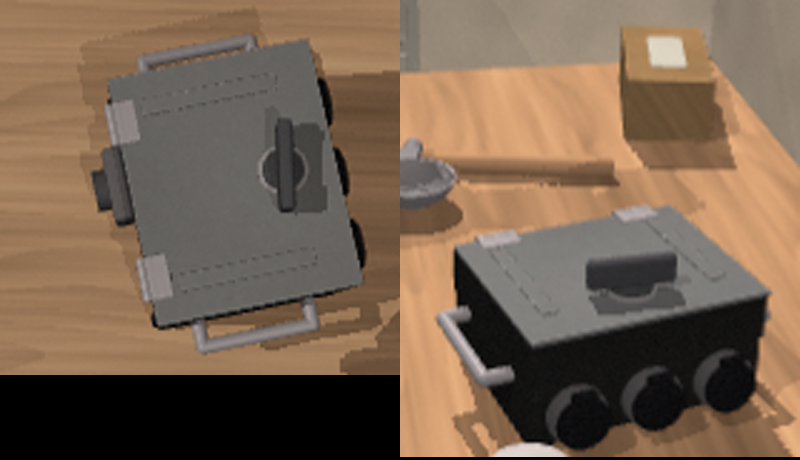

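Lid is down; the wing's ends at crop (286,119),(286,210), so it stands ~0.2 rad clockwise of box x. Measuring it.

```bash
python3 - <<'E'
from h import *
s=pickle.load(open("pics/top0.pkl","rb"));E=s["extrinsics"]
def ray(uv,z):
    n=cv2.undistortPoints(np.array([[uv]],float),s["intrinsics"],np.array(s["dist"]))[0,0]
    d=E[:3,:3]@[n[0],n[1],1];return E[:3,3]+d*(z-E[2,3])/d[2]
im=cv2.imread("pics/top2.png",0)[145:195,355:372]
print(im[::2])
for c in((286,119),(286,210),(286,164.5),(308,40),(362,288)):
    print(c,ray((np.array(c)+.5)/2.5-.5+[250,105],163 if c[0]==286 else 128).round(1))
print(W((0,-50,163)),W((120,-101,128)),W((-120,-101,128)))
E
```

```text
[[100 100 100  99 100  99 101  99  99  99  99  99  99  99  99 100  99]
 [ 98 101 100  90  91 101 100 101  99  99 100  99 100  99  99 100  99]
 [ 99  85  87  88  88  88  93 102 101  98  99 100  99 100  99 100 100]
 [100  89  87  88  89  89  90  96 104 102 102 101 101  99  99 101  99]
 [101  87  87  89  89  85  55  64  61  62  58  70 102 100 100 103 101]
 [ 99  86  87  90  88  59  58  62  63  63  59  43  80  78  78  66  66]
 [100  87  87  88  87  40  58  63  63  62  59  44  59  68  67  67  67]
 [100  87  87  91  88  50  55  63  66  63  59  45  58  67  66  69  69]
 [ 99  88  89  90  89  51  53  64  63  64  62  48  56  69  68  68  68]
 [101  88  88  92  98  53  50  62  64  63  63  46  41  69  67  68  67]
 [ 92 107 115  92  79  49  47  64  65  63  61  48  52  79  88  73  67]
 [130 113  61  51  52  47  48  64  65  65  61  50  36  43  50  74  92]
 [100  64  53  56  55  46  44  65  66  63  62  49  37  42  40  44  81]
 [ 63  61  54  56  55  50  45  65  67  65  62  56  38  40  43  40  56]
 [ 56  62  54  55  56  46  43  64  65  65  62  58  37  42  41  39  50]
 [ 82  61  62  55  56  51  41  64  
[... 266 characters left out ...]
  89  86  47  56  63  64  64  61  44  59  71  69  69]
 [101 103 103 100  88  87  50  51  64  67  65  62  46  52  71  71  70]
 [104 103 103 103  99  88  60  43  64  62  59  60  47  57  74  73  71]
 [103 103 102 102 104 104  93  40  25  22  30  42  65  70  70  66  68]
 [103 102 105 103 102 102 103 104 103 105 105 102 102  93 102 102 103]
 [101 102 103 102 102 103 103 102 103 102 102 102 102 102 102 100 101]]
(286, 119) [636.9 -95.1 163. ]
(286, 210) [553.4 -96.2 163. ]
(286, 164.5) [594.9 -95.6 163. ]
(308, 40) [ 723.2 -119.3  128. ]
(362, 288) [ 487.8 -171.8  128. ]
[596.25277514 -97.01729725 163.        ] [ 724.65211919 -119.70228011  128.        ] [ 490.80909238 -173.71560079  128.        ]
```

```bash
python3 - <<'E'
from h import *
C=np.array([595.5,-96.3]); L0=.19
def pose(z): return np.array([C[0],C[1],z])
move_to(pose(300),O(-L0,1)); grip(85); 
print(move_l(pose(200),max_speed=150), move_l(pose(138),max_speed=80,max_force=15))
grip(0,60); print(current_opening(),current_gripper_force(),current_wrist_force(),current_tool_pos())
print('down',move_l(pose(134.3),max_speed=20,max_force=40),current_wrist_force(),current_tool_pos())
for a in np.arange(L0+.14,1.66,.15):
    q=inverse_kinematics(pose(134.3),O(-min(a,1.63),1)); movej(q)
    print(round(a,2),np.round(current_wrist_force(),1),np.round(current_wrist_torque(),2),current_opening(),current_time_s())
    if np.linalg.norm(current_wrist_force())>80: break
E
```

```text
False False
12.744449815537013 61.225247383117676 [-1.42590326 -6.58254441  1.28754772] [595.55742033 -97.97932226 138.40597103]
down False [-3.35236551 -7.61370645  9.64106017] [595.64643265 -98.23097677 135.93071099]
0.33 [-4.8 -7.4 10.5] [-0.86  0.81 -0.07] 13.05916940851771 26.8167
0.48 [-4.7 -7.3  8.7] [-0.79  0.67 -0.04] 12.964841011218228 27.0833
0.63 [-4.1 -7.1  8.4] [-0.83  0.57 -0.05] 12.933705987854513 27.35
0.78 [-3.4 -6.8  8.9] [-0.73  0.49 -0.11] 13.055882422209232 27.6167
0.93 [-2.7 -6.8  9. ] [-0.75  0.37 -0.09] 13.143291708381973 27.8833
1.08 [-2.9 -6.1  8.6] [-0.74  0.3  -0.08] 12.70942005062024 28.15
1.23 [-2.2 -7.   8.6] [-0.72  0.16 -0.04] 12.653457973369099 28.4167
1.38 [-0.8 -7.2  5.7] [-0.75 -0.1  -0.04] 12.76253551568481 28.6833
1.53 [-0.8 -6.5  5.7] [-0.79 -0.22 -0.04] 12.765186998073366 28.95
```

```bash
python3 - <<'E'
from h import *
p=np.array([595.5,-96.3,134.3])
for a in(1.58,1.64,1.70,1.76):
    movej(inverse_kinematics(p,O(-a,1))); sleep(.2)
    o=current_orientation(); print(a,np.round(current_wrist_torque(),2),np.round(current_wrist_force(),1), 'act',A-(np.arctan2(o[1][0],o[0][0])+np.pi))
    if abs(current_wrist_torque()[2])>.8: break
E
```

```text
1.58 [-0.87 -0.2   0.25] [-0.9 -7.4  6. ] act -4.703010219519972
1.64 [-1.23 -0.07  1.63] [-0.4 -6.7  6.6] act -4.645924475415643
```

The stop is felt (1.6 N m). Release and check.

```bash
python3 - <<'E'
from h import *
p=np.array([595.5,-96.3,134.3])
movej(inverse_kinematics(p,O(-1.59,1)));grip(85); p=current_tool_pos();move_l([p[0],p[1],300],max_speed=150); move_to(W((-150,250,330)),O(np.pi/2)); sleep(.3)
shot("side","side3");shot("top","top3");print(current_opening(),current_wrist_force())
a=cv2.imread("pics/top3.png")[105:255,250:410];b=cv2.imread("pics/side3.png")[110:270,280:420]
o=np.zeros((600,800,3),np.uint8);o[:375,:400]=cv2.resize(a,(400,375),interpolation=2);o[:457,400:]=cv2.resize(b,(400,457),interpolation=2)
cv2.imwrite("pics/c3.png",o[:460]);print(current_time_s())
E
```

```text
85.47965706359703 [-0.22483485  0.22303304 -0.77150284]
33.7167
```

View pics/c3.png

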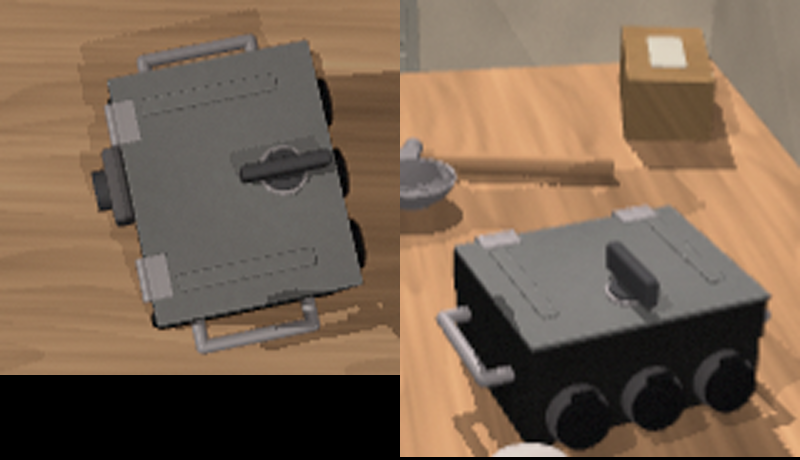

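View pics/side3.png

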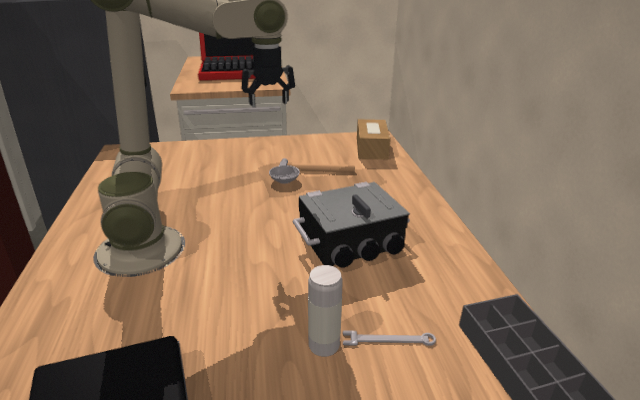

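The wing lies square to the free edge (crop (241,173)–(330,157), parallel to the lid's ends), the lid is flush, the bystanders are unmoved and the gripper is clear.

```bash
python3 -c "
from bench import *
print(sign_off())"
```

```text
the job is handed in; nothing more can be done
None
```

The power box is shut down and handed in: all five breakers are off, the lid is closed and drawn down, the wing latch is at its stop, and the gripper is open and clear, at about 34 s of the 69 s allowed.

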